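# Load the paper cutter and hold its tear bar up for threading

### The arm

A 6-joint arm with a two-finger parallel gripper is mounted at the origin on the work surface. World frame = base frame: x ahead of the robot, y to its left, z up, the work surface at z = 0. Lengths are in m, angles in degrees, forces in N, time in s.
With the tool pointing down it reaches from about 0.25 to 0.725 m from the base axis. Payload 9.7 kg.
Tool frame: the origin (TCP) lies midway between the tips of the shut fingers; the grasp point (between the pads) lies 19 mm behind it (bot.hold_point_z is the distance from the TCP to the grasp point, in m); z points along the fingers, y is the line along which they close (so a half turn about z gives the same grasp; the last joint's range is limited). The gripper opens to 85 mm and grips with 20 to 120 N. Pads are 22 mm wide; open, the fingers measure 114 mm over their backs; the gripper's body (76 mm by 85 mm) begins 54 mm behind the grasp point. The pads swing forward as they close: fully open they stand 13 mm farther back than shut.
Start: joints at [-66.406, 4.979, 10.078, 95.1, 0, 90], TCP at [0.22, -0.504, 0.231] pointing down, gripper open.
Joint ranges: [-179.16, 179.16], [-48.56, 103.87], [-65.8, 70.77], [-126.05, 130.52], [-82.76, 87.17], [-180, 180]. Speed limits (degrees/s): [127.2, 127.2, 147.25, 180, 180, 180].

### API

Orientations are given as [roll, pitch, yaw] about the fixed x, y, z axes, in that order (R = Rz(yaw) Ry(pitch) Rx(roll)).
In Python, from workcell import bot gives the robot as it stands.
- The arm moves only by the tool play_rows, never from a script. Its argument "steps" is a list that holds one entry, the list of rows, each a list of 4 numbers: the shift along the tool's x, y, z in m, then the turn about the tool's z in rad. In form: [[[tx, ty, tz, yaw], ...]]. A call has exactly 5 rows; each row shifts and turns the commanded pose from where the row before left it, along the tool's axes as they then stand; what a row does not reach is not made up. A row lasts 1/12 s, in which the tool goes at most 41.7 mm and 7.16 degrees, less where a joint would pass 70% of its speed; a pose out of reach is approached as far as the arm can. A call is refused whole if a number of a shift passes 0.0417 or a number of a turn 0.125, either way. A call with a gripper value outside its range is refused whole. "gripper" is the finger opening in m, from 0 to 0.0854, set as the call begins (left out, the last holds). The fingers move at their own pace and stop on an object; "squeeze" is the grip in N (left out, the last holds). Time passes only in rows, so rows that do not move let the fingers close, or fill a call up. It gives the time, the measured TCP pose, the force, the opening and the grip force at its end, in the units of the state.
- bot.get_obs(): the state, without advancing time (a new reading comes with each control period).
- bot.camera(name): name is "side" or "top" or "wrist"; returns a dict with "img" (400x640x3 uint8, blue, green, red), "vfov" (degrees; the focal length in pixels is half the picture's height over the tangent of half this angle, whatever the lens; pixels are square), "cx", "cy" (the principal point, pixels), "xyz" and "attitude" of the camera in the world. Camera axes: x right, y down, z forward; pixel columns grow to the right and rows downward; lengths in m; the calibration is good to about 2 mm. A picture is of the moment at which its call begins. There is no depth.
- bot.job_done(): hands the job in; it is judged then, once.
The state is a dict: "time": time; "q": joint angles; "qd": joint speeds; "joint_efforts": joint torques, N m; "ee_pos": TCP position; "tcp_rot": TCP orientation; "wrist_force": force on the tool from outside, world axes, zero at the start; "torque": the same for the moment, N m; "opening": finger opening in m; "grasp_force": force on a finger pad.
Only numpy, scipy, OpenCV 4.12 (cv2) and the standard library are available. Lean on these libraries where they do the work, as an engineer would, in place of code of your own. Each camera call takes 0.05 s, during which the arm holds its last target. There are 200 camera calls.

### The job

Put the fresh blue paper roll on the table-top paper cutter: lift it off its wooden rest, lower it gently so that its steel axle lies at the bottom of the slots in both end plates, and let go of it. Then pull the spring-loaded tear bar up by its black handle until the top edges of its black collars are level with the red lines on the posts, and keep it there so that a pupil can thread the paper underneath: finish while still holding the bar at the lines. Leave the tape, the paint bottle, the brush pot and the paint jar where they stand.

Things in the scene. Friction and masses are not known exactly. Their poses are not given: they have to be found in the camera images.
- roll_center (a point): centre of the blue paper roll: solid, 56 mm in diameter, 220 mm long, on a steel axle 14 mm in diameter and 300 mm long (40 mm sticks out at each end), 0.3 to 0.6 kg in all. The point is the middle of the axle, its y axis runs along the axle (either way round will do). At the start it lies level in the wooden rest, its centre 48 mm above the table.
- roll_rest: low wooden rest fixed to the table: a board 100 x 200 x 10 mm (x, y, z) with two V-shaped cradles that reach 21 mm from its centre line in x and 28 mm above the table. Origin on the table under its centre; the roll lies along its y axis.
- cutter: the grey steel paper cutter, fixed to the table: base plate 190 x 310 mm (x, y), top 12 mm above the table, with two upright end plates for the roll and, on its +x side, the tear bar between two posts 142 mm high. Origin on the table under the base's centre; z up, y along axle and bar.
- axle_seat (a point): on the cutter: where the middle of the axle lies when the roll is seated, 97 mm above the table. y along the seated axle, x towards the tear bar, z up. End plates 8 mm thick at y = +134 and -134 mm, 42 mm either side in x, 120 mm high over the table; each has a slot 17 mm wide, open upwards, floor 7 mm below this point; from 14 to 30 mm over the floor its mouth flares to 49 mm.
- bar_handle (a point): centre of the tear bar's round black handle: a rubber-covered rod 18 mm in diameter and 116 mm long along its y axis, 115 mm from the axle seat in x. Free all round except for two stems (8 mm square) 48 mm either side of its middle; the bar's top edge lies 54 mm below its centre. 100 mm above the table when the bar is down; it rises with the bar.
- collar_top (a point): middle of the tear bar at the level of the top edges of its two black collars (32 x 26 x 28 mm each, sliding on square posts 142 mm either side in y); 52 mm above the table when the bar is down. It rises with the bar.
- red_line (a point): the point midway between the two red lines painted round the posts, at their height, 82 mm above the table, straight above collar_top: 30 mm above its place when the bar is down. The posts end 142 mm above the table.
- cutter_bar (a joint): lift of the tear bar in m: 0 down on the base, 0.030 with the collars' top edges level with the red lines, 0.050 at the upper stop. Springs pull it back down: about 6 N to start it (with its weight), about 11 N at the lines, about 15 N at the stop; it drops back when released.
- tape: roll of masking tape lying flat, 90 mm in diameter, 24 mm high; origin at the centre of its underside
- paint_bottle: yellow paint bottle, standing, 60 mm in diameter, 150 mm high; origin at the centre of its underside
- brush_pot: clear pot with brushes, standing, 72 mm in diameter, 95 mm high, brushes to 180 mm; origin at the centre of its underside
- paint_jar: red paint jar with white cap, standing, 68 mm in diameter, 85 mm high; origin at the centre of its underside

How it is judged (in metres and radians):
On the way, in this order (a step that is already met when the one before it is completed fails the run):
1. the roll's axle lies at the bottom of both slots, released and at rest, with the tear bar still down (z of roll_center in the frame of axle_seat between -0.004 and 0.004 m and y of roll_center in the frame of axle_seat between -0.016 and 0.016 m and horizontal distance between roll_center and axle_seat below 0.017 m and angle between the y axis of roll_center and the y axis of axle_seat, either way round below 0.04 rad and linear speed of paper_roll below 0.02 m/s and contact force between the fingers and paper_roll below 0.2 N and value of joint cutter_bar below 0.005 m), for 0.3 s.
2. the tear bar is held up by the gripper with its collars level with the red lines (value of joint cutter_bar between 0.025 and 0.035 m and contact force between the fingers and cutter_bar above 2 N), for 0.5 s.
At the end, for the whole second after the job is handed in: The roll rests with its axle at the bottom of both slots (height within 4 mm, sideways within 16 mm), untouched and at rest, and the gripper holds the tear bar up with its collars' top edges within 5 mm of the red lines through the last second (all of step 2 and contact force between paper_roll and cutter_bar below 0.2 N and z of roll_center in the frame of axle_seat between -0.004 and 0.004 m and y of roll_center in the frame of axle_seat between -0.016 and 0.016 m and horizontal distance between roll_center and axle_seat below 0.017 m and angle between the y axis of roll_center and the y axis of axle_seat, either way round below 0.04 rad and linear speed of paper_roll below 0.02 m/s and contact force between the arm and paper_roll below 0.2 N); the arm keeps its last pose, push and grip.
It fails at once if the roll is dropped or slammed into the slots (moving faster than 0.35 m/s within 40 mm of its seat, as in a fall of 7 mm or more) (distance between roll_center and axle_seat below 0.04 m and linear speed of paper_roll above 0.35 m/s).
It fails at once if the tape, paint bottle, brush pot or paint jar is pushed more than 30 mm or knocked over (distance of any of tape, paint_bottle, brush_pot, paint_jar from where it was at the start of the episode above 0.03 m or angle between any of paint_bottle, brush_pot, paint_jar's own z axis and vertical above 0.5 rad).
It also fails if it takes over 61 s, if anything falls off the work surface, if the arm or the gripper's body presses on something with over 40 N, if the wrist force passes 120 N, or if a joint passes its speed limit or range.

## Working session

There is one attempt and no reset: what is moved stays moved. The work goes in short steps, Python scripts to look and compute and a tool call to move; the robot and the scene stay as the last step left them, time stands still between calls to the robot, and variables do not carry over. Pictures are saved under pics/ and viewed, at most 10 in all, crops included, and the job is handed in when it is done.

Besides the shell and the picture viewer there is one more tool, called after "Emit:" as name(argument=value, ...) on one line, values as JSON. play_rows: Moves the arm, as the interface text tells. Its arguments: {"type":"object","properties":{"steps":{"type":"array","items":{"type":"array","items":{"type":"array","items":{"type":"number"}}}},"gripper":{"type":"number"},"squeeze":{"type":"number"}},"required":["steps"]}

```bash
mkdir -p pics; cat > h.py <<'E'
import numpy as np,cv2
from scipy.spatial.transform import Rotation as R
from workcell import bot
def cam(n):
    c=bot.camera(n); c['f']=200/np.tan(np.radians(c['vfov'])/2)
    c['R']=R.from_euler('xyz',c['attitude'],degrees=True).as_matrix(); c['xyz']=np.array(c['xyz']); return c
def ray(c,u,v,z):
    d=c['R']@np.array([(u-c['cx'])/c['f'],(v-c['cy'])/c['f'],1]); o=c['xyz']; return o+d*(z-o[2])/d[2]
def proj(c,p):
    q=c['R'].T@(np.array(p)-c['xyz']); return q[:2]/q[2]*c['f']+[c['cx'],c['cy']]
E
python3 - <<'E'
from h import *
print(bot.get_obs())
for n in ['top','side']:
    c=cam(n); cv2.imwrite(f'pics/{n}0.png',c['img']); print(n,c['xyz'],c['attitude'],c['vfov'],c['cx'],c['cy'])
E
```

```text
{'time': 0.0, 'q': array([-6.64058270e+01,  5.01119168e+00,  1.00338538e+01,  9.51002669e+01,
        6.92498842e-04,  8.99998987e+01]), 'qd': array([-0.0107765 , -0.04623383, -0.04087592,  0.00932714,  0.03306318,
       -0.14083192]), 'joint_efforts': array([-1.86838472e-03, -5.20390141e+01,  4.64801824e+01,  1.62228296e-02,
        2.92328286e-05, -1.58858705e-05]), 'ee_pos': array([ 0.2200485 , -0.50380217,  0.23057682]), 'tcp_rot': array([-1.79922395e+02, -6.92635365e-04,  2.35942734e+01]), 'wrist_force': array([ 0.22808814, -0.37109521, -0.13227655]), 'torque': array([-0.04302839,  0.02096537,  0.05232181]), 'grasp_force': 0.0, 'opening': 0.08560265267258602}
top [ 0.35734344 -0.00581823  1.63351954] [-172.26431242   -0.19895036  -88.62237646] 42.7779929835187 319.18943566739244 199.3479302372396
side [0.38206602 1.13519418 0.79242819] [-1.21875408e+02 -2.35112576e-02 -1.70852938e+02] 50.40505099305177 322.2942937549776 196.1000340536661
```

View pics/top0.png

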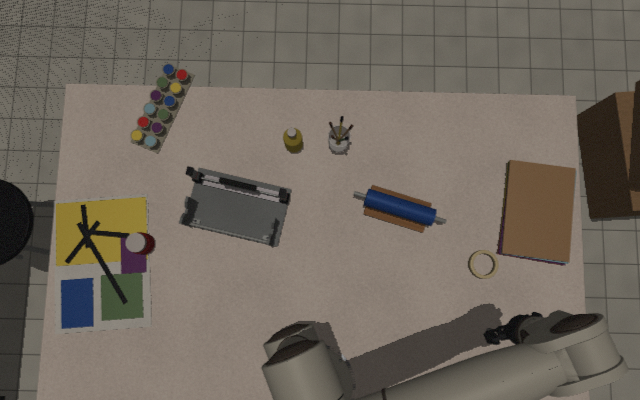

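View pics/side0.png

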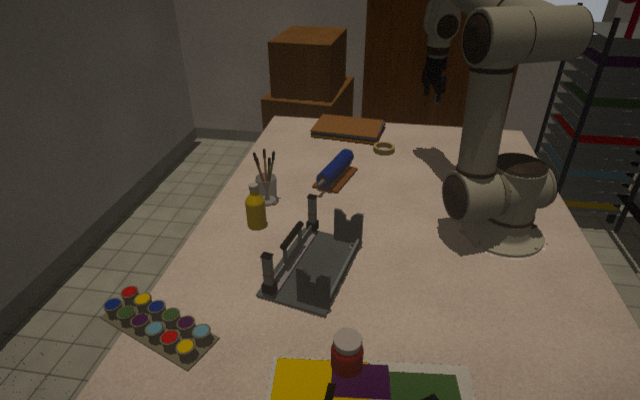

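The top view shows the blue roll at about (400,206), the cutter at about (236,207) with its bar on the upper side (+x), the tape at (482,264), the bottle at (292,139), the pot at (339,138) and the jar at (140,243).

```bash
python3 - <<'E'
from h import *
c=cam('top'); im=c['img']; hsv=cv2.cvtColor(im,cv2.COLOR_BGR2HSV)
m=cv2.inRange(hsv,(105,120,40),(130,255,255)); m[:,:340]=0;m[:,460:]=0; m[:150]=0;m[260:]=0
cn=max(cv2.findContours(m,0,2)[0],key=cv2.contourArea); r=cv2.minAreaRect(cn); print(r)
b=cv2.boxPoints(r); P=np.array([ray(c,u,v,.048) for u,v in b]); print(P.round(3)); print('roll',P.mean(0))
e=[P[1]-P[0],P[2]-P[1]]; l=max(e,key=np.linalg.norm); print('axis deg',np.degrees(np.arctan2(l[1],l[0])),[np.linalg.norm(x) for x in e])
for n,(u,v) in dict(tape=(482,264),bottle=(292,142),pot=(339,145),jar=(140,243)).items(): print(n,ray(c,u,v,0.03).round(3))
cr=im[150:260,170:300]; cr=cv2.resize(cr,None,fx=5,fy=5,interpolation=2); cr=cv2.convertScaleAbs(cr,alpha=1.6); cv2.imwrite('pics/cut.png',cr)
E
```

```text
((399.6366271972656, 206.95361328125), (71.5930404663086, 16.975231170654297), 17.281496047973633)
[[ 0.56  -0.143  0.048]
 [ 0.612 -0.159  0.048]
 [ 0.55  -0.373  0.048]
 [ 0.499 -0.357  0.048]]
roll [ 0.555088   -0.25810366  0.048     ]
axis deg -106.13412399196159 [np.float64(0.05393588156736806), np.float64(0.22336860607901035)]
tape [ 0.384 -0.519  0.03 ]
bottle [0.759 0.086 0.03 ]
pot [ 0.753 -0.066  0.03 ]
jar [0.424 0.551 0.03 ]
```

View pics/cut.png

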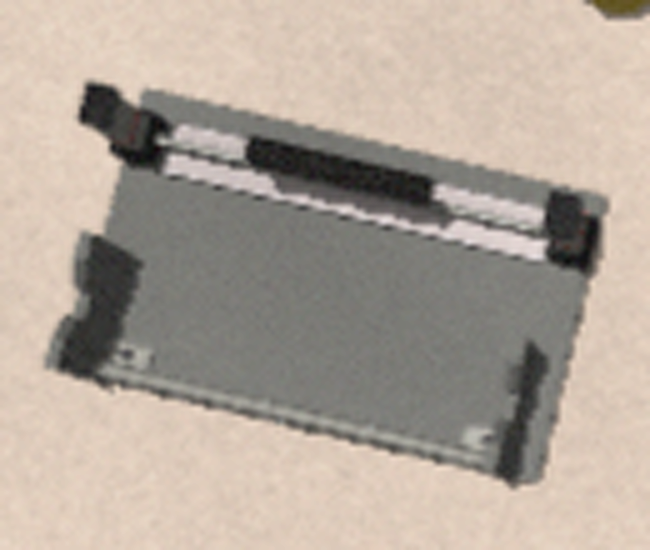

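The crop shows the handle from (247,152) to (433,190), base corners at (145,92), (607,200) and (540,482), and post tops at about (97,102) and (568,208).

```bash
python3 - <<'E'
from h import *
c=cam('top')
g=lambda u,v,z: ray(c,170+(u-2)/5,150+(v-2)/5,z)
h1,h2=g(247,152,.1),g(433,190,.1); h=(h1+h2)/2; print('handle',h,h1-h2,np.linalg.norm(h1-h2))
p1,p2=g(97,102,.142),g(568,207,.142); print('posts',(p1+p2)/2,np.linalg.norm(p1-p2))
a,b,d=g(145,92,.012),g(607,200,.012),g(540,482,.012); print('base',(a+d)/2,np.linalg.norm(a-b),np.linalg.norm(b-d))
for n,v in dict(h=h1-h2,p=p1-p2,b=a-b).items(): print(n,'y-axis deg',np.degrees(np.arctan2(v[1],v[0])))
v=b-d;print('x-axis',np.degrees(np.arctan2(v[1],v[0])))
E
```

```text
handle [0.6073632  0.24316032 0.1       ] [0.02062242 0.11411993 0.        ] 0.11596827886303765
posts [0.61036086 0.24152986 0.142     ] 0.2871199665322696
base [0.54788565 0.25370479 0.012     ] 0.3070082149809511 0.1852173060433025
h y-axis deg 79.75671986372006
p y-axis deg 78.72333847115608
b y-axis deg 78.11960134315342
x-axis -11.42892141010921
```

Emit:
play_rows(steps=[[[0,0,0,-0.0878],[0,0,0,-0.0878],[0,0,0,-0.0878],[0,0,0,-0.0878],[0,0,0,-0.0878]]], gripper=0.0854, squeeze=60)

```text
time: 0.62
ee_pos: [0.2201, -0.5039, 0.2311]
tcp_rot: [-180.0, -0.0, 49.0]
wrist_force: [0.1, 0.3, -0.6]
opening: 0.0853
grasp_force: 0.0
```

Emit:
play_rows(steps=[[[0,0,0,-0.0878],[0,0,0,-0.0878],[0,0,0,-0.0878],[0,0,0,-0.0878],[0,0,0,-0.0878]]])

```text
time: 1.03
ee_pos: [0.2201, -0.504, 0.2311]
tcp_rot: [-180.0, -0.0, 74.1]
wrist_force: [0.2, 0.7, -0.1]
opening: 0.0852
grasp_force: 0.0
```

Emit:
play_rows(steps=[[[0.022,0.0169,0,0],[0.022,0.0169,0,0],[0.022,0.0169,0,0],[0.022,0.0169,0,0],[0.022,0.0169,0,0]]])

```text
time: 1.45
ee_pos: [0.3326, -0.4209, 0.2312]
tcp_rot: [-180.0, -0.0, 73.9]
wrist_force: [-1.0, -1.2, 0.6]
opening: 0.0855
grasp_force: 0.0
```

Emit:
play_rows(steps=[[[0.022,0.0169,0,0],[0.022,0.0169,0,0],[0.022,0.0169,0,0],[0.022,0.0169,0,0],[0.022,0.0169,0,0]]])

```text
time: 1.87
ee_pos: [0.4445, -0.3385, 0.2311]
tcp_rot: [-180.0, -0.0, 73.9]
wrist_force: [-0.0, -1.1, 0.4]
opening: 0.0856
grasp_force: 0.0
```

Emit:
play_rows(steps=[[[0.022,0.0169,0,0],[0.022,0.0169,0,0],[0.022,0.0169,0,0],[0.022,0.0169,0,0],[0.02,0.0169,0,0]]])

```text
time: 2.28
ee_pos: [0.5557, -0.258, 0.2311]
tcp_rot: [-180.0, -0.0, 73.9]
wrist_force: [-0.8, -0.6, 0.2]
opening: 0.0857
grasp_force: 0.0
```

```bash
python3 - <<'E'
from h import *
o=bot.get_obs(); print(o['ee_pos'],o['tcp_rot'],o['q'],o['time'])
c=cam('wrist'); im=c['img']; cv2.imwrite('pics/w1.png',im); print(c['xyz'],c['attitude'])
hsv=cv2.cvtColor(im,cv2.COLOR_BGR2HSV)
m=cv2.inRange(hsv,(105,120,30),(130,255,255))
cn=max(cv2.findContours(m,0,2)[0],key=cv2.contourArea); r=cv2.minAreaRect(cn); print(r)
P=np.array([ray(c,u,v,.048) for u,v in cv2.boxPoints(r)]); print(P.round(3),P.mean(0))
e=[P[1]-P[0],P[2]-P[1]]; l=max(e,key=np.linalg.norm); print('axis deg',np.degrees(np.arctan2(l[1],l[0])),[np.linalg.norm(x) for x in e])
E
```

```text
[ 0.55567309 -0.25797406  0.23110953] [-1.79984640e+02 -6.52440094e-03  7.39159390e+01] [-2.49052293e+01  1.39140924e+01  2.01944089e+01  9.62964951e+01
  4.09180115e-03  8.11788302e+01] 2.2833
[ 0.57883386 -0.18219731  0.37296023] [ 1.61924806e+02  1.64392235e-02 -1.61284592e+01]
((320.0, 104.5), (99.0, 52.0), 90.0)
[[ 0.563 -0.142  0.048]
 [ 0.609 -0.155  0.048]
 [ 0.586 -0.243  0.048]
 [ 0.536 -0.229  0.048]] [ 0.57350752 -0.19225101  0.048     ]
axis deg -104.84312565081109 [np.float64(0.0474060178406962), np.float64(0.09068658257423302)]
```

View pics/w1.png

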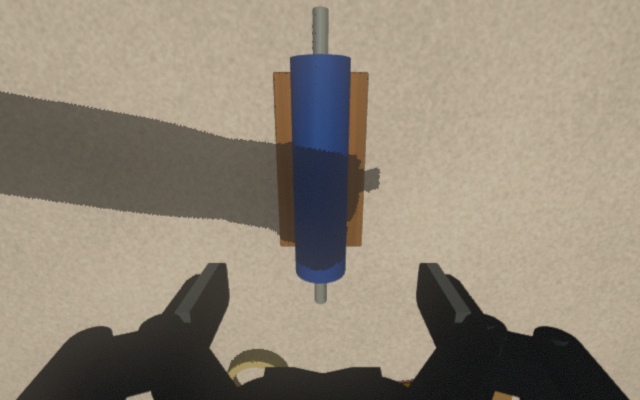

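The roll is centred between the fingers and aligned with them. Its axle runs down column 320 from row 8 to row 303.

```bash
python3 - <<'E'
from h import *
c=cam('wrist')
a,b=ray(c,320.5,8,.048),ray(c,320.5,303,.048); print(a,b,(a+b)/2,np.linalg.norm(a-b),np.degrees(np.arctan2(*(a-b)[1::-1])))
E
```

```text
[ 0.59991415 -0.11010887  0.048     ] [ 0.51628847 -0.39980499  0.048     ] [ 0.55810131 -0.25495693  0.048     ] 0.301524621551892 73.89832251264829
```

Emit:
play_rows(steps=[[[0.003,0,0.025,0],[0,0,0.025,0],[0,0,0.025,0],[0,0,0.025,0],[0,0,0.025,0]]])

```text
time: 2.8
ee_pos: [0.5549, -0.2566, 0.105]
tcp_rot: [-180.0, 0.0, 73.9]
wrist_force: [-0.9, 1.0, -0.6]
opening: 0.0851
grasp_force: 0.0
```

Emit:
play_rows(steps=[[[0,0,0.02,0],[0,0,0.02,0],[0,0,0.02,0],[0,0,0.012,0],[0,0,0.008,0]]])

```text
time: 3.22
ee_pos: [0.5544, -0.2563, 0.0246]
tcp_rot: [-179.9, -0.0, 73.9]
wrist_force: [0.2, 0.1, 0.1]
opening: 0.0855
grasp_force: 0.0
```

Emit:
play_rows(steps=[[[0,0,0,0],[0,0,0,0],[0,0,0,0],[0,0,0,0],[0,0,0,0]]], gripper=0.03)

```text
time: 3.63
ee_pos: [0.554, -0.2561, 0.0282]
tcp_rot: [-179.9, 0.0, 73.9]
wrist_force: [-13.1, 3.7, 10.4]
opening: 0.0543
grasp_force: 64.8
```

Emit:
play_rows(steps=[[[0,0,0,0],[0,0,0,0],[0,0,0,0],[0,0,0,0],[0,0,0,0]]])

```text
time: 4.05
ee_pos: [0.554, -0.2561, 0.0283]
tcp_rot: [-179.9, 0.0, 73.9]
wrist_force: [-12.8, 4.4, 10.1]
opening: 0.0545
grasp_force: 64.8
```

Emit:
play_rows(steps=[[[0,0,-0.01,0],[0,0,-0.02,0],[0,0,-0.03,0],[0,0,-0.03,0],[0,0,-0.03,0]]], squeeze=80)

```text
time: 4.47
ee_pos: [0.5555, -0.2563, 0.1487]
tcp_rot: [179.9, 0.0, 73.9]
wrist_force: [0.9, -0.1, -3.8]
opening: 0.054
grasp_force: 85.0
```

Emit:
play_rows(steps=[[[0,0,-0.03,-0.0168],[0,0,-0.03,-0.0168],[0,0,-0.02,-0.0168],[0,0,-0.01,-0.0168],[0,0,0,-0.0168]]])

```text
time: 4.88
ee_pos: [0.5564, -0.2567, 0.2405]
tcp_rot: [179.7, 0.1, 78.8]
wrist_force: [0.1, 0.4, -3.8]
opening: 0.0539
grasp_force: 85.2
```

Emit:
play_rows(steps=[[[0.015,-0.004,0,0],[0.025,-0.008,0,0],[0.025,-0.008,0,0],[0.025,-0.008,0,0],[0.025,-0.008,0,0]]])

```text
time: 5.3
ee_pos: [0.5419, -0.1348, 0.2352]
tcp_rot: [-179.9, -0.0, 78.7]
wrist_force: [0.4, 0.3, -3.5]
opening: 0.0539
grasp_force: 85.2
```

Emit:
play_rows(steps=[[[0.025,-0.008,0,0],[0.025,-0.008,0,0],[0.025,-0.008,0,0],[0.025,-0.008,0,0],[0.025,-0.008,0,0]]])

```text
time: 5.72
ee_pos: [0.527, -0.0043, 0.2354]
tcp_rot: [-179.9, 0.0, 78.7]
wrist_force: [0.0, 1.0, -3.1]
opening: 0.0544
grasp_force: 85.2
```

Emit:
play_rows(steps=[[[0.025,-0.008,0,0],[0.025,-0.008,0,0],[0.025,-0.008,0,0],[0.025,-0.008,0,0],[0.025,-0.008,0,0]]])

```text
time: 6.13
ee_pos: [0.5121, 0.1259, 0.2354]
tcp_rot: [-179.9, 0.0, 78.7]
wrist_force: [-0.2, 0.3, -3.8]
opening: 0.0538
grasp_force: 85.2
```

Emit:
play_rows(steps=[[[0.025,-0.008,0,0],[0.025,-0.008,0,0],[0.025,-0.008,0,0],[0.025,-0.008,0,0],[0.01,-0.004,0,0]]])

```text
time: 6.55
ee_pos: [0.4981, 0.2421, 0.2351]
tcp_rot: [-179.9, 0.0, 78.8]
wrist_force: [0.1, 0.2, -3.8]
opening: 0.054
grasp_force: 85.2
```

```bash
python3 - <<'E'
from h import *
o=bot.get_obs(); print(o['ee_pos'],o['tcp_rot'],o['q'],o['time'],o['wrist_force'],o['grasp_force'])
c=cam('wrist'); cv2.imwrite('pics/w2.png',cv2.convertScaleAbs(c['img'],alpha=1.5)); print(c['xyz'],c['attitude'])
t=cam('top'); s=cam('side')
cv2.imwrite('pics/ts.png',cv2.convertScaleAbs(np.vstack([cv2.resize(t['img'][120:280,140:340],None,fx=3,fy=3)[:290],cv2.resize(s['img'][150:330,230:430],None,fx=3,fy=3)[:300]]),alpha=1.5))
E
```

```text
[0.49812921 0.24213609 0.23506116] [-1.79910033e+02  2.94977592e-03  7.88298101e+01] [2.58972727e+01 5.67920524e+00 1.12533981e+01 9.56477582e+01
 5.18745646e-02 1.27067432e+02] 6.55 [ 0.07242909  0.1634151  -3.83929908] 85.24174332618713
[0.51482983 0.31951251 0.37690568] [ 1.61916136e+02  8.92371376e-02 -1.12148150e+01]
```

View pics/w2.png

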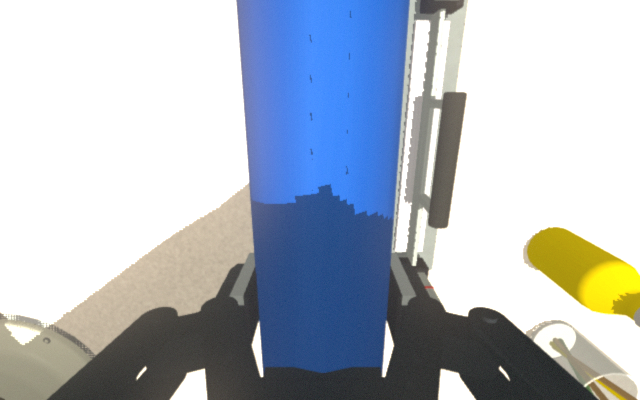

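View pics/ts.png

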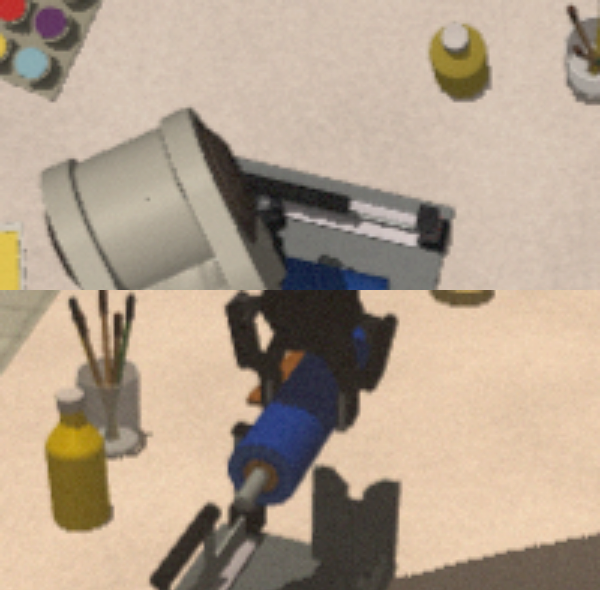

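```bash
python3 - <<'E'
from h import *
c=cam('wrist')
a,b=ray(c,454,93,.1),ray(c,440,227,.1); h=(a+b)/2; print(h,np.linalg.norm(a-b),np.degrees(np.arctan2(*(a-b)[1::-1])))
# roll edges at two rows, silhouette of cylinder
P=cv2.inRange(cv2.cvtColor(c['img'],cv2.COLOR_BGR2HSV),(105,120,20),(130,255,255))
for v in (20,100,180): 
    u=np.where(P[v])[0]; print(v,u.min(),u.max(),ray(c,(u.min()+u.max())/2,v,.255))
s=cam('side')
for p in [(.495,.2655,.097),(.607,.243,.1),*( (.495+.196*k,.2655+.981*k,.12) for k in (-.134,.134))]: print(proj(s,p),(proj(s,p)-[230,150])*3+[0,290])
E
```

```text
[0.60861469 0.24023635 0.1       ] 0.11639887732878831 79.64090613297817
20 251 406 [0.52179591 0.33985537 0.255     ]
100 254 401 [0.51663863 0.31494869 0.255     ]
180 254 395 [0.50991727 0.28628525 0.255     ]
[332.414083   244.90466297] [307.24224899 574.7139889 ]
[292.38075618 234.71299886] [187.14226853 544.13899657]
[348.12302455 210.83371255] [354.36907364 472.50113764]
[313.58506025 270.77052874] [250.75518075 652.31158621]
```

The handle centre is at about (0.6085, 0.241). The roll is held square in the pads and lies within about 1 mm of the tool axis. I'll shift over the seat, descend to just above the slot mouths, and check in the side view.

Emit:
play_rows(steps=[[[0.009,-0.0035,0,0],[0.009,-0.0035,0,0],[0,0,0.01,0],[0,0,0.02,0],[0,0,0.02,0]]])

```text
time: 7.22
ee_pos: [0.4963, 0.2585, 0.1856]
tcp_rot: [179.9, -0.0, 78.7]
wrist_force: [0.2, -0.8, -4.1]
opening: 0.0537
grasp_force: 85.3
```

Emit:
play_rows(steps=[[[0,0,0.02,0],[0,0,0.02,0],[0,0,0.015,0],[0,0,0.01,0],[0,0,0.006,0]]])

```text
time: 7.63
ee_pos: [0.4955, 0.2578, 0.1134]
tcp_rot: [-179.9, 0.1, 78.7]
wrist_force: [-0.0, -0.2, -3.5]
opening: 0.0542
grasp_force: 85.3
```

Emit:
play_rows(steps=[[[0,0,0,0],[0,0,0,0],[0,0,0,0],[0,0,0,0],[0,0,0,0]]])

```text
time: 8.05
ee_pos: [0.4964, 0.2585, 0.1161]
tcp_rot: [179.9, -0.0, 78.7]
wrist_force: [0.5, -0.8, -3.2]
opening: 0.054
grasp_force: 85.3
```

```bash
python3 - <<'E'
from h import *
o=bot.get_obs(); print(o['ee_pos'],o['tcp_rot'],o['time'],o['wrist_force'])
s=cam('side'); cv2.imwrite('pics/s3.png',cv2.convertScaleAbs(cv2.resize(s['img'][180:320,245:385],None,fx=4,fy=4,interpolation=2),alpha=1.8))
E
```

```text
[0.49644486 0.25848625 0.11614517] [ 1.79938964e+02 -4.79461733e-02  7.87147483e+01] 8.05 [ 0.46968927 -0.79478334 -3.20109662]
```

View pics/s3.png

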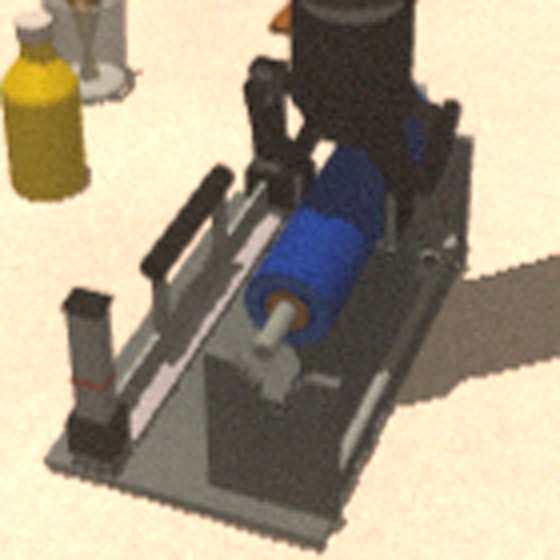

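The axle end is at about (267,343), just above the near plate's mouth at (270,375). The near plate's left edge runs from (207,355) to (211,483), and the base corners are at (48,463) and (320,548).

```bash
python3 - <<'E'
from h import *
s=cam('side'); k=lambda p:((proj(s,p)-[245,180])*4+2).round(0)
a=np.radians(-11.1); X=np.array([np.cos(a),np.sin(a),0]);Y=np.array([-X[1],X[0],0])
S=np.array([.4957,.2632,0]); 
q=lambda x,y,z:S+x*X+y*Y+[0,0,z]
print('plate TL',k(q(.042,.138,.12)),'BL',k(q(.042,.138,.012)),'BR',k(q(-.042,.138,.012)))
print('slot floor',k(q(0,.138,.09)),'post top',k(q(.115,.142,.142)),'handle',k(q(.115,.058,.1)))
o=bot.get_obs()['ee_pos']; t=np.radians(78.7); T=np.array([np.cos(t),np.sin(t),0])
print('axle end pred',k(o+[0,0,.02]+T*(.15+.002)))
print('end at seat',k(q(0,.15,.097)))
o=bot.get_obs()['ee_pos']+T*.002-q(0,0,0);print(o@X,o@Y)
# base corners: pixel->plane
g=lambda u,v,z:ray(s,245+(u-2)/4,180+(v-2)/4,z)
for n,(u,v,z) in dict(BLc=(48,463,.012),BRc=(320,548,.008),PBL=(211,483,.012),post=(88,297,.142),PTL=(207,355,.12),ax=(265,348,.136)).items():
    d=g(u,v,z)-S; print(n,(d@X).round(4),(d@Y).round(4))
E
```

```text
plate TL [208. 350.] BL [213. 482.] BR [340. 517.]
slot floor [275. 405.] post top [ 91. 298.] handle [154. 270.]
axle end pred [265. 356.]
end at seat [267. 410.]
0.0014834393709189633 -0.002604259860331561
BLc 0.1464 0.1593
BRc -0.0376 0.162
PBL 0.043 0.1395
post 0.117 0.1421
PTL 0.0408 0.1421
ax 0.0041 0.1415
```

Emit:
play_rows(steps=[[[0.002,-0.002,0,0],[0,0,0.006,0],[0,0,0.006,0],[0,0,0.006,0],[0,0,0.004,0]]])

```text
time: 8.57
ee_pos: [0.494, 0.2604, 0.0919]
tcp_rot: [-179.9, 0.1, 78.7]
wrist_force: [0.9, 0.3, -3.4]
opening: 0.0542
grasp_force: 85.3
```

Emit:
play_rows(steps=[[[0,0,0.003,0],[0,0,0.002,0],[0,0,0,0],[0,0,0,0],[0,0,0,0]]])

```text
time: 8.98
ee_pos: [0.4944, 0.2605, 0.0885]
tcp_rot: [-180.0, 0.0, 78.7]
wrist_force: [-1.7, -1.0, -2.2]
opening: 0.054
grasp_force: 85.3
```

Emit:
play_rows(steps=[[[0,-0.001,0.002,0],[0,0,0.002,0],[0,0,0.001,0],[0,0,0,0],[0,0,0,0]]])

```text
time: 9.4
ee_pos: [0.4934, 0.2609, 0.0834]
tcp_rot: [-180.0, -0.0, 78.7]
wrist_force: [-2.9, 1.8, 0.8]
opening: 0.0541
grasp_force: 85.8
```

Emit:
play_rows(steps=[[[0,-0.0015,0,0],[0,0,0.002,0],[0,0,0.001,0],[0,0,0,0],[0,0,0,0]]])

```text
time: 9.82
ee_pos: [0.4922, 0.2611, 0.08]
tcp_rot: [180.0, 0.0, 78.7]
wrist_force: [1.4, 0.0, -3.2]
opening: 0.0537
grasp_force: 85.3
```

Side and vertical forces are free again, so the axle is inside the slot. I'll lower further.

Emit:
play_rows(steps=[[[0,0,0.001,0],[0,0,0.001,0],[0,0,0,0],[0,0,0,0],[0,0,0,0]]])

```text
time: 10.23
ee_pos: [0.4921, 0.2611, 0.0783]
tcp_rot: [180.0, -0.0, 78.7]
wrist_force: [0.4, -0.5, -2.4]
opening: 0.0541
grasp_force: 85.3
```

Emit:
play_rows(steps=[[[0,0,0.001,0],[0,0,0,0],[0,0,0,0],[0,0,0,0],[0,0,0,0]]])

```text
time: 10.65
ee_pos: [0.4922, 0.2612, 0.0775]
tcp_rot: [180.0, -0.0, 78.7]
wrist_force: [1.7, -0.2, -0.5]
opening: 0.0542
grasp_force: 85.8
```

Contact is beginning: the -3.5 N of roll weight is being taken off.

Emit:
play_rows(steps=[[[0,0,0.001,0],[0,0,0,0],[0,0,0,0],[0,0,0,0],[0,0,0,0]]])

```text
time: 11.07
ee_pos: [0.4922, 0.2612, 0.0773]
tcp_rot: [180.0, -0.0, 78.7]
wrist_force: [-0.3, -2.3, 6.8]
opening: 0.0537
grasp_force: 86.7
```

```bash
python3 - <<'E'
from h import *
s=cam('side'); cv2.imwrite('pics/s4.png',cv2.convertScaleAbs(cv2.resize(s['img'][180:320,245:385],None,fx=4,fy=4,interpolation=2),alpha=1.8)); print(bot.get_obs()['torque'])
E
```

```text
[-0.30269158  0.12118532 -0.21495862]
```

View pics/s4.png

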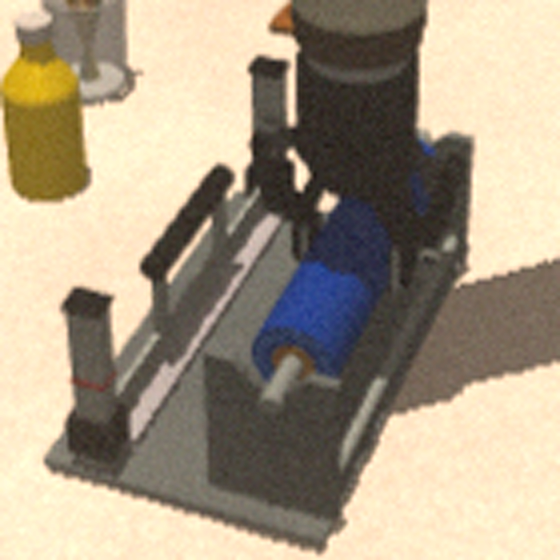

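The axle lies in the near slot with its end at (272,397). The height matches the seat, and the moment is small, so both ends are supported. I'll release and retreat upward.

Emit:
play_rows(steps=[[[0,0,-0.001,0],[0,0,0,0],[0,0,0,0],[0,0,0,0],[0,0,0,0]]], gripper=0.07)

```text
time: 11.53
ee_pos: [0.4919, 0.2611, 0.0771]
tcp_rot: [-180.0, 0.0, 78.7]
wrist_force: [1.1, 0.1, -0.5]
opening: 0.0701
grasp_force: 0.0
```

Emit:
play_rows(steps=[[[0,0,0,0],[0,0,0,0],[0,0,0,0],[0,0,0,0],[0,0,0,0]]], gripper=0.0854)

```text
time: 11.95
ee_pos: [0.492, 0.2611, 0.0773]
tcp_rot: [-180.0, -0.0, 78.7]
wrist_force: [0.7, 0.2, -0.2]
opening: 0.0853
grasp_force: 0.0
```

Emit:
play_rows(steps=[[[0,0,-0.005,0],[0,0,-0.01,0],[0,0,-0.02,0],[0,0,-0.025,0],[0,0,-0.025,0]]])

```text
time: 12.37
ee_pos: [0.4918, 0.261, 0.164]
tcp_rot: [-180.0, 0.0, 78.7]
wrist_force: [0.7, 0.7, 1.3]
opening: 0.0854
grasp_force: 0.0
```

Emit:
play_rows(steps=[[[0,0,-0.025,0],[0,0,-0.015,0],[-0.015,0,0,0],[-0.02,0,0,0],[-0.02,0,0,0]]])

```text
time: 12.78
ee_pos: [0.481, 0.2064, 0.2026]
tcp_rot: [180.0, -0.0, 78.8]
wrist_force: [-1.2, -0.3, 0.1]
opening: 0.0858
grasp_force: 0.0
```

```bash
python3 - <<'E'
from h import *
o=bot.get_obs(); print(o['ee_pos'],o['tcp_rot'],o['time'],o['wrist_force'])
c=cam('wrist'); s=cam('side'); cv2.imwrite('pics/w5.png',cv2.convertScaleAbs(np.hstack([c['img'][:,140:560],cv2.resize(s['img'][180:313,250:376],None,fx=3,fy=3)[:400]]),alpha=1.6))
E
```

```text
[0.48096214 0.20644117 0.20264898] [ 1.79981476e+02 -6.34839079e-03  7.87660196e+01] 12.7833 [-1.17524806 -0.26134795  0.05763064]Traceback (most recent call last):
  File "<stdin>", line 3, in <module>
    return _nx.concatenate(arrs, 1, dtype=dtype, casting=casting)
           ~~~~~~~~~~~~~~~^^^^^^^^^^^^^^^^^^^^^^^^^^^^^^^^^^^^^^^
ValueError: all the input array dimensions except for the concatenation axis must match exactly, but along dimension 0, the array at index 0 has size 400 and the array at index 1 has size 399
```

```bash
python3 - <<'E'
from h import *
c=cam('wrist'); s=cam('side'); cv2.imwrite('pics/w5.png',cv2.convertScaleAbs(np.hstack([c['img'][:,140:560],cv2.resize(s['img'][180:314,250:376],None,fx=3,fy=3)[:400]]),alpha=1.6))
E
```

```text
(no output)
```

View pics/w5.png

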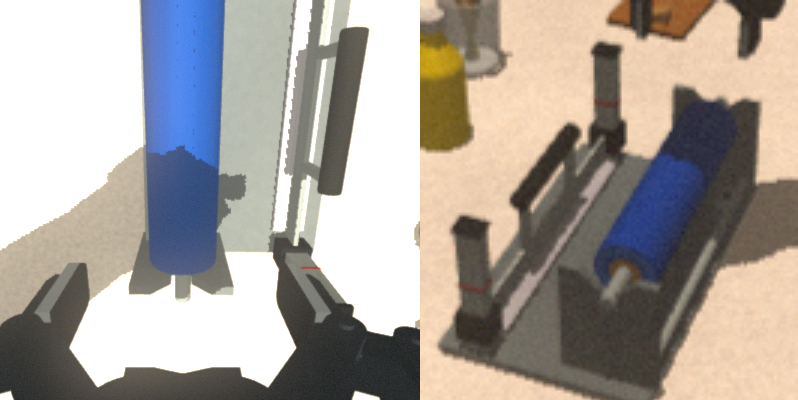

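The roll sits in both slots, with the far axle end at wrist pixel (322,299). The handle runs from wrist pixel (493,29) to (470,193).

```bash
python3 - <<'E'
from h import *
c=cam('wrist')
a,b=ray(c,493,29,.1),ray(c,470,193,.1); h=(a+b)/2; print(h,np.linalg.norm(a-b),np.degrees(np.arctan2(*(a-b)[1::-1])))
e=ray(c,322,299,.097); 
an=np.radians(-11.1); X=np.array([np.cos(an),np.sin(an),0]);Y=np.array([-X[1],X[0],0])
d=e-(h-.115*X); print('axle end in seat frame',d@X,d@Y)
o=bot.get_obs(); R0=R.from_euler('xyz',o['tcp_rot'],degrees=True).as_matrix(); print(R0.T@(h-o['ee_pos']))
E
```

```text
[0.60748202 0.24603918 0.1       ] 0.11478088695158925 78.91268586280971
axle end in seat frame -0.0009117965761643773 -0.1551251841195982
[0.06281819 0.11611377 0.10246538]
```

Emit:
play_rows(steps=[[[0.0126,0.0232,0,0],[0.0126,0.0232,0,0],[0.0126,0.0232,0,0],[0.0126,0.0232,0,0],[0.0126,0.0232,0,0]]])

```text
time: 13.45
ee_pos: [0.6084, 0.2474, 0.2018]
tcp_rot: [-180.0, 0.0, 78.8]
wrist_force: [-0.4, 0.3, -0.5]
opening: 0.0855
grasp_force: 0.0
```

Emit:
play_rows(steps=[[[0,0,0.01,0],[0,0,0.02,0],[0,0,0.02,0],[0,0,0.02,0],[0,0,0,0]]])

```text
time: 13.87
ee_pos: [0.6053, 0.2462, 0.1271]
tcp_rot: [-179.7, 0.2, 78.8]
wrist_force: [-1.2, -0.5, -1.0]
opening: 0.0852
grasp_force: 0.0
```

```bash
python3 - <<'E'
from h import *
o=bot.get_obs(); print(o['ee_pos'],o['tcp_rot'],o['time'],o['wrist_force'])
c=cam('wrist'); s=cam('side'); cv2.imwrite('pics/w6.png',cv2.convertScaleAbs(np.hstack([c['img'][:,140:560],cv2.resize(s['img'][180:314,250:376],None,fx=3,fy=3)[:400]]),alpha=1.6))
E
```

```text
[0.60530382 0.24616205 0.12713501] [-179.66454007    0.21295068   78.75581524] 13.8667 [-1.2420515  -0.47957301 -0.99377652]
```

View pics/w6.png

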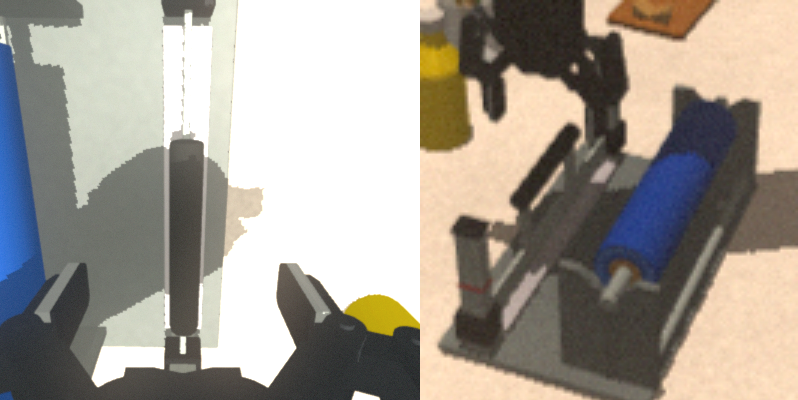

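The handle lies at column 185, midway between the pads (86 and 280), and it is aligned with them. I'll lower and grip.

Emit:
play_rows(steps=[[[0,0,0.02,0],[0,0,0.015,0],[0,0,0.01,0],[0,0,0.005,0],[0,0,0,0]]])

```text
time: 14.38
ee_pos: [0.6072, 0.2463, 0.0821]
tcp_rot: [-180.0, 0.0, 78.7]
wrist_force: [0.5, -0.3, -0.6]
opening: 0.0855
grasp_force: 0.0
```

Emit:
play_rows(steps=[[[0,0,0,0],[0,0,0,0],[0,0,0,0],[0,0,0,0],[0,0,0,0]]], gripper=0.0, squeeze=80)

```text
time: 14.8
ee_pos: [0.6076, 0.2463, 0.0828]
tcp_rot: [180.0, -0.0, 78.7]
wrist_force: [-0.8, -0.6, 0.6]
opening: 0.0257
grasp_force: 0.0
```

Emit:
play_rows(steps=[[[0,0,0,0],[0,0,0,0],[0,0,0,0],[0,0,0,0],[0,0,0,0]]])

```text
time: 15.22
ee_pos: [0.6067, 0.2465, 0.0829]
tcp_rot: [-179.9, -0.0, 78.7]
wrist_force: [-5.3, 0.4, 3.7]
opening: 0.016
grasp_force: 77.9
```

Emit:
play_rows(steps=[[[0,0,-0.004,0],[0,0,-0.006,0],[0,0,-0.008,0],[0,0,-0.007,0],[0,0,-0.005,0]]])

```text
time: 15.63
ee_pos: [0.6066, 0.2464, 0.1124]
tcp_rot: [-179.9, 0.0, 78.7]
wrist_force: [-3.0, 3.6, -11.4]
opening: 0.0155
grasp_force: 78.1
```

Emit:
play_rows(steps=[[[0,0,0,0],[0,0,0,0],[0,0,0,0],[0,0,0,0],[0,0,0,0]]])

```text
time: 16.05
ee_pos: [0.6066, 0.2464, 0.1119]
tcp_rot: [-179.9, 0.0, 78.7]
wrist_force: [-3.8, 4.7, -9.4]
opening: 0.0158
grasp_force: 78.3
```

```bash
python3 - <<'E'
from h import *
o=bot.get_obs(); print(o['ee_pos'],o['tcp_rot'],o['time'],o['wrist_force'])
s=cam('side'); im=s['img']; h=cv2.cvtColor(im,cv2.COLOR_BGR2HSV)
# near post: rows of brightness profile and red line
print(proj(s,[.6355,.380,.082]),proj(s,[.6355,.380,.052]))
u=int(round(250+(472-420)/3)); 
for v in range(252,298): print(v,im[v,u-1:u+2].mean(0).round(0).astype(int).tolist(),end=' ')
E
```

```text
[0.6066336  0.24644885 0.11192437] [-1.79885876e+02  2.63835143e-02  7.87328422e+01] 16.05 [-3.8416891   4.71892904 -9.35877742]
[269.11640932 272.83869089] [269.90748223 281.9197833 ]
252 [67, 79, 92] 253 [27, 33, 36] 254 [28, 31, 36] 255 [24, 31, 33] 256 [26, 31, 36] 257 [25, 29, 33] 258 [27, 30, 35] 259 [33, 39, 42] 260 [44, 50, 53] 261 [45, 51, 56] 262 [42, 49, 53] 263 [44, 50, 55] 264 [43, 51, 54] 265 [47, 50, 55] 266 [45, 51, 55] 267 [43, 50, 53] 268 [44, 51, 54] 269 [45, 51, 55] 270 [47, 53, 58] 271 [43, 50, 54] 272 [47, 52, 56] 273 [47, 53, 56] 274 [47, 52, 59] 275 [40, 46, 64] 276 [28, 31, 55] 277 [27, 33, 37] 278 [27, 33, 37] 279 [26, 30, 35] 280 [22, 27, 31] 281 [25, 30, 35] 282 [25, 29, 35] 283 [25, 30, 35] 284 [26, 32, 36] 285 [29, 33, 39] 286 [37, 43, 46] 287 [43, 51, 54] 288 [44, 50, 55] 289 [44, 51, 54] 290 [44, 49, 54] 291 [43, 50, 55] 292 [43, 49, 52] 293 [45, 51, 56] 294 [43, 50, 53] 295 [44, 50, 54] 296 [46, 51, 55] 297 [51, 57, 61]
```

The collar's top edge meets the red line at rows 275–276, about 29 mm of lift. I'll raise 1 mm more, hold, and hand in.

Emit:
play_rows(steps=[[[0,0,-0.001,0],[0,0,0,0],[0,0,0,0],[0,0,0,0],[0,0,0,0]]])

```text
time: 16.52
ee_pos: [0.6066, 0.2464, 0.1129]
tcp_rot: [-179.9, 0.0, 78.7]
wrist_force: [-3.5, 3.7, -10.8]
opening: 0.0154
grasp_force: 78.3
```

Emit:
play_rows(steps=[[[0,0,0,0],[0,0,0,0],[0,0,0,0],[0,0,0,0],[0,0,0,0]]])

```text
time: 16.93
ee_pos: [0.6066, 0.2464, 0.1129]
tcp_rot: [-179.9, 0.0, 78.7]
wrist_force: [-3.7, 3.8, -11.6]
opening: 0.0151
grasp_force: 78.2
```

Emit:
play_rows(steps=[[[0,0,0,0],[0,0,0,0],[0,0,0,0],[0,0,0,0],[0,0,0,0]]])

```text
time: 17.35
ee_pos: [0.6066, 0.2464, 0.1129]
tcp_rot: [-179.9, 0.0, 78.7]
wrist_force: [-3.4, 2.7, -11.0]
opening: 0.0155
grasp_force: 78.2
```

```bash
python3 -c "
from workcell import bot
o=bot.get_obs();print(o['ee_pos'],o['wrist_force'],o['grasp_force'])
print(bot.job_done())"
```

```text
[0.60661777 0.24643756 0.1128665 ] [ -3.3593485    2.72028168 -11.04254154] 78.2497251033783
the job is handed in; nothing more can be done
None
```

I handed the job in at about 17 s: the roll is seated and released in both slots, and the gripper is holding the tear bar about 30 mm up, level with the red lines; no verdict was returned.

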